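# Float the over-and-under balance on its middle zone

## Task

Weigh the steel sample on the lever balance: swing the hand lever over until the pointer lifts off its rest and floats between the two long lines in the middle of the tower scale, and keep it floating there without a break for at least six seconds. Touch only the hand lever, not the beam, pointer or pan, do not let the beam swing across onto its other stop, and leave the glassware and the weight tray alone. The lever springs back if let go: finish while still holding it, with the pointer steady between the two long lines.

Things in the scene. Friction and masses are not known exactly. Their poses are not given: they have to be found in the camera images.
- balance: white enamelled lever balance, fixed to the bench, base 260 x 400 mm. Origin under the centre of the base, z up, x away from the robot (hand lever on the -x side, beam and pointer on the +x side), y along the beam to the pan. Column 70 x 80 mm, 210 mm high, in the middle; scale plate (150 wide, 55 high) at x = +34 mm, top at 360 mm. Free space over the lever knob.
- lever_axis (a point): point of the level axis about which hand lever, beam and pointer all turn (axis parallel to the balance's x, 180 mm above the bench), in the plane in which the knob moves: x = -80 mm, y = 0, z = 180 mm in the balance frame
- lever_handle: handle of the hand lever: thin steel rod (6 mm) ending in a steel ball knob of 32 mm diameter, best pinched from above with the fingers closing along its swing (the balance's y) and a few mm above its centre, so that the tips clear the leaning rod. Origin in the ball's centre, 100 mm from the axis; its z axis points along the lever away from the axis.
- lever (a joint): angle of the hand lever, 0 to 1.2 rad. 0: its rest stop, leaning 0.6 rad from upright to the pan side; grows as the knob swings over the top to the other side. Knob centre in the balance frame, mm: (-80, 100 sin(0.6 - lever), 180 + 100 cos(0.6 - lever)). Moves lightly, no catch. The sample floats at about 0.6, a lighter or heavier one between 0.3 and 0.95.
- beam (a joint): angle of beam and pointer, rad, between soft stops at -0.2 (pan down, rest at the start) and +0.2 (the other stop: not above +0.19). 0: pointer upright at the middle of the scale; the two long lines stand at -0.06 and +0.06. Grows as the pan rises. Inertia of the beam with all it carries about 0.032 kg m2, damping 0.005 N m s/rad.
- pointer_tip (a point): tip of the thin dark pointer that stands up from the beam, 165 mm above the axis; it swings along the balance's y in the plane x = +60 mm, to the pan side (+y) when beam is negative
- scale_middle (a point): where the pointer tip is when beam = 0: midway between the two long black lines (10 mm to each side of it) that cross the white scale plate and stand up 10 mm over its upper edge
- pointer: pointer stem on the beam; origin on the axis, z along the pointer. A spiral spring of 0.26 N m/rad nominal joins lever and beam: its torque 0.26 * (lever - beam) N m lifts the pan and pushes the lever back to its stop (1 to 3 N at the knob).
- top_weight: steel cylinder on the pointer stem (40 mm diameter, 22 mm high, centre 100 mm above the axis, about 0.225 kg); origin on the axis, z along the pointer. It is set so high that it takes back nearly all of the spring's stiffness: what remains is 0 to 0.035 N m/rad, so beam drifts to a stop unless the lever is moved to catch it.
- pan: steel pan of 104 mm diameter, 0.15 kg, hung by a wire bow at the beam end on the +y side, 160 mm from the axis; origin at the knife it hangs from, 90 mm above the pan. A steel sample (46 mm diameter, 42 mm high, 0.45 kg, up to a tenth more or less) is fast in it.
- counterweight: steel cylinder (50 mm diameter, 34 mm long, 0.50 kg) at the other end of the beam, 160 mm from the axis; origin on the axis
- beaker: bystander: empty glass beaker, 68 mm diameter, 90 mm high, origin under its centre
- reagent_jar: bystander: amber jar with white cap, 60 mm diameter, 90 mm high, origin under its centre
- weight_tray: bystander: dark wooden tray 90 x 120 x 30 mm, origin under its centre

How it is judged:
By the outcome, as a careful person would: the job done as asked, in the order asked, and still so for the second after the job is handed in, while the arm keeps its last pose, push and grip.
It also fails if it takes over 48 s, if anything falls off the work surface, if the arm or the gripper's body presses on something with over 40 N, if the wrist force passes 120 N, or if a joint passes its speed limit or range.

## Robot

A 6-joint arm with a two-finger parallel gripper is mounted at the origin on the work surface. World frame = base frame: x ahead of the robot, y to its left, z up, the work surface at z = 0. Lengths are in m, angles in rad, forces in N, time in s.
With the tool pointing down it reaches from about 0.25 to 0.725 m from the base axis. Payload 4 kg.
Tool frame: the origin (TCP) lies midway between the tips of the shut fingers; the grasp point (between the pads) lies 19 mm behind it (bot.grip_depth is the distance from the TCP to the grasp point, in m); z points along the fingers, y is the line along which they close (so a half turn about z gives the same grasp; the last joint's range is limited). The gripper opens to 85 mm and grips with 20 to 120 N. Pads are 22 mm wide; open, the fingers measure 114 mm over their backs; the gripper's body (76 mm by 85 mm) begins 54 mm behind the grasp point. The pads swing forward as they close: fully open they stand 13 mm farther back than shut.
Start: joints at [1.246, 0.241, 0.005, 1.335, 0, 1.571], TCP at [0.16, 0.474, 0.231] pointing down, gripper open.
Joint ranges: [-2.72, 2.72], [-1.05, 1.87], [-1.09, 1.28], [-1.99, 2.15], [-1.42, 1.44], [-3.14, 3.14]. Speed limits (rad/s): [2.79, 2.79, 3.14, 3.14, 3.14, 3.14].

## Interface

Orientations are given as a unit quaternion [x, y, z, w].
In Python, from workcell import bot gives the robot as it stands.
- The arm moves only by the shell command python3 -m creep 'ROWS'. ROWS is JSON, one flat list of numbers, 5 for each row, row after row: the shift along the world's x, y, z in m, then the turn about the world's z in rad, then the finger opening in m, from 0 to 0.0854. In form: [x, y, z, twist, claw, x, y, z, twist, claw, ...]. A call has 1 to 10 rows; each row is the pose to reach, as a shift and turn from the pose commanded when the call began; what a row does not reach only later rows make up. A row lasts 1/12 s, in which the tool goes at most 41.7 mm and 7.16 degrees, less where a joint would pass 70% of its speed; a pose out of reach is approached as far as the arm can. A call with a gripper value outside its range is refused whole. The fingers move at their own pace and stop on an object; the grip force is fixed at half the most. Time passes only in rows, so rows that repeat a pose let the fingers close. It gives the time, the measured TCP pose, the force, the opening and the grip force at its end, in the units of the state.
- bot.get_obs(): the state, without advancing time (a new reading comes with each control period).
- bot.camera(name): name is "side" or "top"; returns a dict with "pixels" (400x640x3 uint8, red, green, blue), "camera_matrix" (3x3 intrinsics, pixels), "extrinsics" (4x4, takes a point from world to camera coordinates). Camera axes: x right, y down, z forward; pixel columns grow to the right and rows downward; lengths in m; the calibration is good to about 2 mm. A picture is of the moment at which its call begins. There is no depth.
- bot.job_done(): hands the job in; it is judged then, once.
Trained networks look in the newest picture that a camera, given by its name, has taken for a name from the list of things; names that differ only in an ending like _2 or _b are one class to them, and where a whole thing is asked for, a point or a joint stands for the part that bears it (a point fixed in the world has none). Each returns a list of dicts, best first, with "score" (0 to 1); they miss things now and then, are a little off and sometimes report something else, mostly with a low value. They report only what shows in the picture. A call takes as long as a camera call.
- bot.look_for(camera, thing): "centre" ([column, row] as shares, 0 to 1, of the picture: columns of its width, rows of its height, amid what is visible of it).
- bot.place_of(camera, thing): "centre" ([column, row] as shares, 0 to 1, of the picture: columns of its width, rows of its height: a listed point, or the origin of a listed thing).
The state is a dict: "clock": time; "joint_pos": joint angles; "joint_vel": joint speeds; "tau": joint torques, N m; "eef_pos": TCP position; "tool_rot": TCP orientation; "ft_force": force on the tool from outside, world axes, zero at the start; "ft_torque": the same for the moment, N m; "grip_width": finger opening in m; "grasp_force": force on a finger pad.
Only numpy, scipy, OpenCV 4.12 (cv2) and the standard library are available. Lean on these libraries where they do the work, as an engineer would, in place of code of your own. Each camera call takes 0.05 s, during which the arm holds its last target. There are 200 camera calls.

## Working session

There is one attempt and no reset: what is moved stays moved. The work goes in short steps, Python scripts to look and compute and a shell command to move; the robot and the scene stay as the last step left them, time stands still between calls to the robot, and variables do not carry over. Pictures are saved under pics/ and viewed, at most 10 in all, crops included, and the job is handed in when it is done.

```bash
ls; mkdir -p pics; cat > h.py <<'E'
from workcell import bot
import numpy as np, cv2
def cam(n):
    c=bot.camera(n); return c
def ray(c,s):
    h,w=c["pixels"].shape[:2]; K=np.array(c["camera_matrix"]);T=np.array(c["extrinsics"])
    d=np.linalg.inv(K)@[s[0]*w,s[1]*h,1]; R=T[:3,:3]; return -R.T@T[:3,3], R.T@d
def proj(c,p):
    T=np.array(c["extrinsics"]);q=np.array(c["camera_matrix"])@(T[:3,:3]@np.array(p)+T[:3,3]); return q[:2]/q[2]
def tri(r1,r2):
    (a,d),(b,e)=r1,r2; s=np.linalg.lstsq(np.c_[d,-e],b-a,rcond=None)[0]
    p,q=a+s[0]*d,b+s[1]*e; return (p+q)/2,np.linalg.norm(p-q)
E
python3 - <<'E'
from h import *
C={n:cam(n) for n in("side","top")}
for n in C:
    cv2.imwrite(f"pics/{n}0.png",C[n]["pixels"][:,:,::-1])
    print(n,'cam at',ray(C[n],[.5,.5])[0].round(3),np.array(C[n]["camera_matrix"])[0,0])
for t in "balance lever_axis lever_handle pointer_tip scale_middle pointer pan top_weight counterweight beaker reagent_jar weight_tray".split():
    r={n:bot.place_of(n,t) for n in C}
    for n in r: print(t,n,[(np.round(np.array(x["centre"])*[640,400],1),round(x["score"],2)) for x in r[n][:2]])
    if all(r.values()): print('   ',[np.round(v,4) for v in tri(*[ray(C[n],r[n][0]["centre"]) for n in C])])
o=bot.get_obs();print(o["clock"],o["eef_pos"],o["tool_rot"])
E
```

```text
pics
side cam at [ 0.292 -1.42   1.322] 518.3266648310347
top cam at [0.284 0.019 1.978] 504.6711431856142
balance side [(array([331.8, 255.8]), 0.63)]
balance top [(array([314.2, 192.2]), 0.68), (array([427.2, 194.5]), 0.68)]
    [array([ 0.5579,  0.0032, -0.0078]), np.float64(0.0219)]
lever_axis side [(array([306.9, 220.2]), 0.79), (array([330.4, 252.9]), 0.64)]
lever_axis top []
lever_handle side [(array([306.6, 193.7]), 0.49)]
lever_handle top [(array([300. , 200.4]), 0.49)]
    [array([0.4823, 0.0539, 0.2546]), np.float64(0.0005)]
pointer_tip side []
pointer_tip top []
scale_middle side [(array([346.2, 177.3]), 0.87)]
scale_middle top [(array([325.2, 160. ]), 0.57)]
    [array([ 0.604 , -0.0263,  0.3656]), np.float64(0.0001)]
pointer side [(array([345. , 217.9]), 0.44)]
pointer top [(array([201.2, 230.1]), 0.66)]
    [array([ 0.5486,  0.4407, -0.1561]), np.float64(0.3188)]
pan side []
pan top [(array([275.7, 163.5]), 0.73)]
top_weight side []
top_weight top [(array([319.8, 169.2]), 0.43)]
counterweight side []
counterweight top []
beaker side [(array([291.1, 360.8]), 0.57), (array([355.4, 348.9]), 0.51)]
beaker top [(array([427.9, 239.9]), 0.73)]
    [array([ 0.3671, -0.4455, -0.0042]), np.float64(0.0049)]
reagent_jar side [(array([272.4, 192.8]), 0.64)]
reagent_jar top [(array([202.9, 229.2]), 0.78)]
    [array([ 0.3845,  0.436 , -0.0013]), np.float64(0.0088)]
weight_tray side [(array([355.2, 347.7]), 0.95)]
weight_tray top [(array([426.9, 192.3]), 0.57)]
    [array([ 0.5598, -0.4392,  0.0126]), np.float64(0.0092)]
1.3 [0.15956599 0.47384343 0.23129061] [ 1.61706369e-01  9.86838918e-01 -2.76494143e-05 -1.07997252e-05]
```

View pictures.

View pics/side0.png

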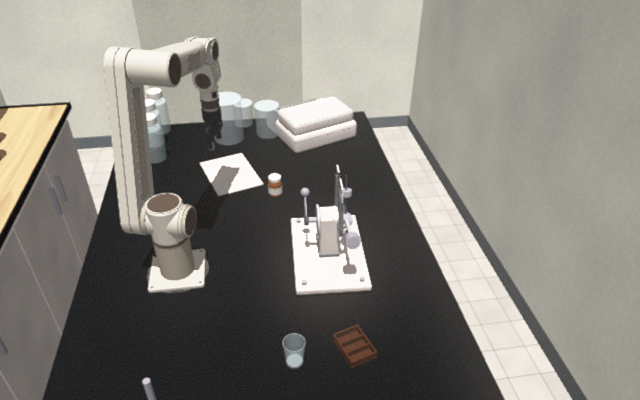

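View pics/top0.png

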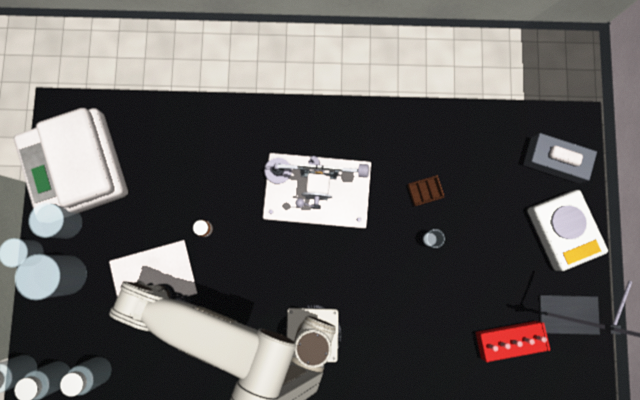

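```bash
cat >> h.py <<'E'
from scipy.optimize import least_squares
def bal2w(b,p):
    c,s=np.cos(b[2]),np.sin(b[2]); return np.array([b[0]+c*p[0]-s*p[1],b[1]+s*p[0]+c*p[1],p[2]])
E
python3 - <<'E'
from h import *
C={n:cam(n) for n in("side","top")}
top=C["top"]["pixels"]; 
m=((top.min(2)>150)*255).astype(np.uint8); m2=np.zeros_like(m); m2[140:240,250:385]=m[140:240,250:385]
m2=cv2.morphologyEx(m2,cv2.MORPH_CLOSE,np.ones((15,15)))
cs=max(cv2.findContours(m2,0,2)[0],key=cv2.contourArea); r=cv2.minAreaRect(cs); bx=cv2.boxPoints(r); print(r,bx)
for z in(0,.02,.03):
    P=[]
    for q in bx:
        o,d=ray(C["top"],q/[640,400]); P.append(o+d*(z-o[2])/d[2])
    P=np.array(P)[:,:2]; print(z,P.mean(0).round(4),P.round(3).tolist(),[np.linalg.norm(P[i]-P[i-1]).round(3) for i in range(4)])
pts={"lever_handle":(-.08,.1*np.sin(.6),.18+.1*np.cos(.6)),"lever_axis":(-.08,0,.18),"scale_middle":(.06,0,.345),"pan":(.06,.16*np.cos(.2),.18-.16*np.sin(.2)),"balance":(0,0,0)}
D=[]
for t in pts:
    for n in C:
        for x in bot.place_of(n,t)[:1]: D.append((t,n,np.array(x["centre"])*[640,400],x["score"]))
f=lambda b:np.concatenate([proj(C[n],bal2w(b,pts[t]))-q for t,n,q,s in D])
s=least_squares(f,[.57,0,-.08],loss="soft_l1"); print(s.x)
for (t,n,q,sc),e in zip(D,f(s.x).reshape(-1,2)): print(t,n,q.round(1),sc,e.round(1))
# crops with projected model points
im=[]
for n,(x,y) in dict(side=(280,150),top=(255,140)).items():
    p=C[n]["pixels"][y:y+120 if n=="top" else y+150,x:x+133][:,:,::-1]
    p=cv2.resize(p,(399,450 if n=="side" else 360),interpolation=cv2.INTER_CUBIC); 
    for t in pts:
        u=(proj(C[n],bal2w(s.x,pts[t]))-[x,y])*3+1; cv2.drawMarker(p,tuple(int(v) for v in u),(0,0,255),0,8,1)
    im.append(cv2.copyMakeBorder(p,0,450-p.shape[0],0,0,0))
cv2.imwrite("pics/crop1.png",np.hstack(im)); print(bot.get_obs()["clock"])
E
```

```text
((316.0678405761719, 190.0648193359375), (105.26748657226562, 66.56491088867188), 5.04245138168335) [[260.71246 218.5923 ]
 [266.5631  152.28499]
 [371.42322 161.53734]
 [365.57257 227.84465]]
0 [ 0.5558 -0.0031] [[0.436, 0.211], [0.702, 0.198], [0.675, -0.221], [0.41, -0.201]] [np.float64(0.413), np.float64(0.266), np.float64(0.42), np.float64(0.266)]
0.02 [ 0.553  -0.0029] [[0.435, 0.209], [0.698, 0.196], [0.671, -0.219], [0.409, -0.198]] [np.float64(0.408), np.float64(0.263), np.float64(0.416), np.float64(0.263)]
0.03 [ 0.5517 -0.0028] [[0.434, 0.208], [0.695, 0.195], [0.669, -0.217], [0.408, -0.197]] [np.float64(0.406), np.float64(0.262), np.float64(0.414), np.float64(0.262)]
[ 0.5543463  -0.00139189 -0.03968123]
lever_handle side [304.5 194.2] 0.5 [ 0.4 -2.9]
lever_handle top [295.8 198.2] 0.46 [2.9 3.6]
lever_axis side [305.7 219.8] 0.89 [ 0.9 -0.3]
lever_axis top [317.4 208.3] 0.76 [-2.5 -2.9]
scale_middle side [347.3 176.1] 0.6 [0.3 2.4]
scale_middle top [324.2 158. ] 0.87 [-6. -0.]
pan top [271.1 165.4] 0.62 [3.6 0.4]
balance side [330.1 256.3] 0.93 [-1.9 -0.7]
balance top [314.9 189.8] 0.58 [0.7 0.3]
1.9
```

View pics/crop1.png

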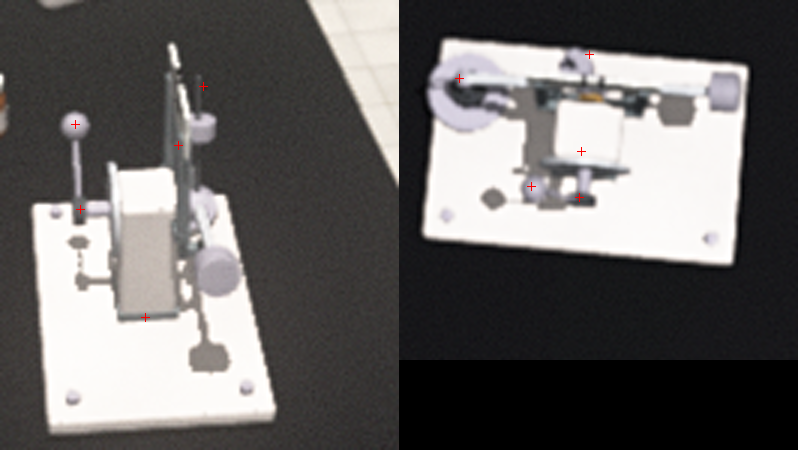

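```bash
python3 -m creep '[0.318,-0.416,0.10,0.265,0.0854,0.318,-0.416,0.10,0.265,0.0854,0.318,-0.416,0.10,0.265,0.0854,0.318,-0.416,0.10,0.265,0.0854,0.318,-0.416,0.10,0.265,0.0854,0.318,-0.416,0.10,0.265,0.0854,0.318,-0.416,0.10,0.265,0.0854,0.318,-0.416,0.10,0.265,0.0854,0.318,-0.416,0.10,0.265,0.0854,0.318,-0.416,0.10,0.265,0.0854]'; python3 -c "
from h import *;print(bot.get_obs()['eef_pos'],bot.get_obs()['tool_rot'])"
```

```text
clock: 2.73
eef_pos: [0.4051, 0.1519, 0.309]
tool_rot: [0.03, 1.0, 0.0, 0.0]
ft_force: [0.8, 0.6, 0.1]
grip_width: 0.0851
grasp_force: 0.0
[0.40512462 0.15194358 0.30899566] [2.99025392e-02 9.99552692e-01 2.40855112e-04 4.41826655e-04]
```

```bash
python3 -m creep '[0.07,-0.09,0.01,0,0.0854,0.07,-0.09,0.01,0,0.0854,0.07,-0.09,0.01,0,0.0854,0.07,-0.09,0.01,0,0.0854,0.07,-0.09,0.01,0,0.0854]'; python3 - <<'E'
from h import *
o=bot.get_obs();p=np.array(o['eef_pos']);print(p,o['tool_rot'])
C={n:cam(n) for n in("side","top")}
im=[]
for n,(x,y) in dict(side=(270,110),top=(245,130)).items():
    q=cv2.resize(C[n]["pixels"][y:y+150,x:x+133][:,:,::-1],(399,450),interpolation=cv2.INTER_CUBIC)
    for t,cc in ((p,(0,0,255)),(p-[0,0,.07],(0,255,0)),((.478,.0575,.2625),(255,0,0))):
        u=(proj(C[n],t)-[x,y])*3+1; cv2.drawMarker(q,tuple(int(v) for v in u),cc,0,10,1)
    im.append(q); cv2.imwrite(f"pics/{n}_ref.png",C[n]["pixels"][:,:,::-1])
cv2.imwrite("pics/crop2.png",np.hstack(im)); print(bot.get_obs()["clock"])
E
```

```text
clock: 3.15
eef_pos: [0.475, 0.0624, 0.3179]
tool_rot: [0.032, 0.999, 0.0, -0.0]
ft_force: [0.1, 0.2, 0.3]
grip_width: 0.0857
grasp_force: 0.0
[0.47496323 0.06244919 0.31791238] [ 3.17349604e-02  9.99496258e-01  1.07970087e-04 -3.33080572e-04]
3.25
```

View pics/crop2.png

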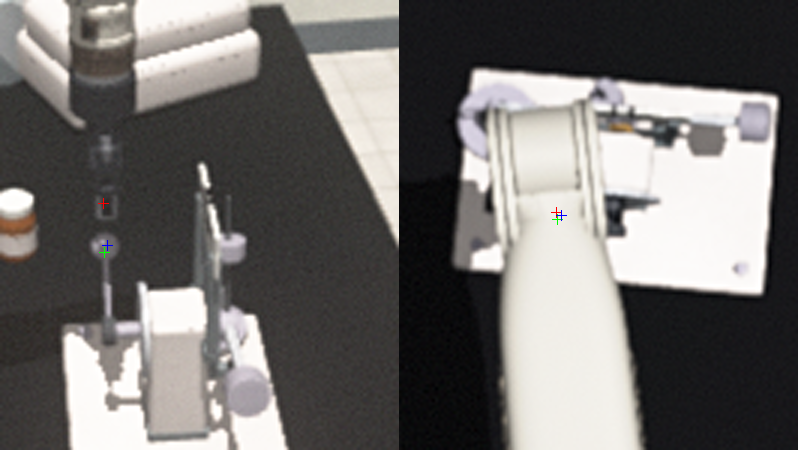

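```bash
python3 -m creep '[-0.002,0,-0.03,0,0.0854,-0.002,0,-0.072,0,0.0854,-0.002,0,-0.072,0,0.0854,-0.002,0,-0.072,0,0.05,-0.002,0,-0.072,0,0.03,-0.002,0,-0.072,0,0.025,-0.002,0,-0.072,0,0.02,-0.002,0,-0.072,0,0.02]'; python3 - <<'E'
from h import *
o=bot.get_obs();p=np.array(o['eef_pos']);print(p,o['tool_rot'],o['joint_pos'])
C={n:cam(n) for n in("side","top")}
im=[]
for n,(x,y) in dict(side=(270,110),top=(245,130)).items():
    q=cv2.resize(C[n]["pixels"][y:y+150,x:x+133][:,:,::-1],(399,450),interpolation=cv2.INTER_CUBIC)
    im.append(q); cv2.imwrite(f"pics/{n}_ref2.png",C[n]["pixels"][:,:,::-1])
cv2.imwrite("pics/crop3.png",np.hstack(im)); print(bot.get_obs()["clock"])
r=C["side"]["pixels"].astype(int); 
print((r[...,2]-r[...,0])[226:256:2,340:366:2]); print(r[226:256:2,352].tolist())
E
```

```text
clock: 3.92
eef_pos: [0.4748, 0.0566, 0.2516]
tool_rot: [0.032, 0.999, -0.009, 0.005]
ft_force: [-4.4, -22.4, 11.0]
grip_width: 0.0291
grasp_force: 58.4
[0.474786   0.05664578 0.25161992] [ 0.0317236   0.99944583 -0.00883683  0.00485351] [ 0.13081368  0.18365526 -0.0146042   1.36581699 -0.01901176  0.19421088]
4.0167
[[  0   2  -7  -3   0  -7  -6  -6  -8  -9  -5  -3  -8]
 [  3   1 -15 -17   0  -5  -6  -4  -6 -13  -5  -3  -8]
 [ -2   0 -12  -8   0  -2  -5  -6  -5 -18  -5  -4  -6]
 [ -4   0   6  -3  -1   2  -2  -4  -8 -13  -4  -3  -6]
 [ -1   0   0  -1  -1   1   2   3  -2  -9  -8  -5  -4]
 [-14  -9  -4  -1   2   0  -1  -1  -1  -8  -9  -6  -1]
 [-10 -14  -7  -1   0   1   0   0   1  -4 -18  -4  -3]
 [-13 -10  -8  -1   0   0  -1   0  -1  -1  -9  -5  -6]
 [-12 -15  -9   0  -3  -3   1   0  -2  -1 -14  -9  -6]
 [-17 -15 -14  -4   0  -3   0  -1  -1  -3 -10  -9  -3]
 [-18  -5 -12  -7  -2  -1   0   1   0 -10  -6 -15  -9]
 [-16  -4 -14 -14  -9  -8  -3 -10 -11  -6  -5 -15  -3]
 [-17 -18 -12 -13  -5  -5  -7  -6  -6  -6  -7 -12  -5]
 [-14 -13 -16 -12  -6  -5  -6  -6  -6  -7  -6  -8  -9]
 [-12  -9  -9 -13 -12  -5  -6  -6  -5  -6  -6  -7 -14]]
[[253, 250, 247], [252, 250, 246], [252, 250, 247], [217, 208, 215], [212, 205, 214], [201, 192, 200], [171, 164, 171], [165, 157, 164], [165, 157, 166], [167, 160, 167], [162, 154, 162], [171, 164, 168], [252, 249, 245], [252, 249, 246], [252, 248, 246]]
```

View pics/crop3.png

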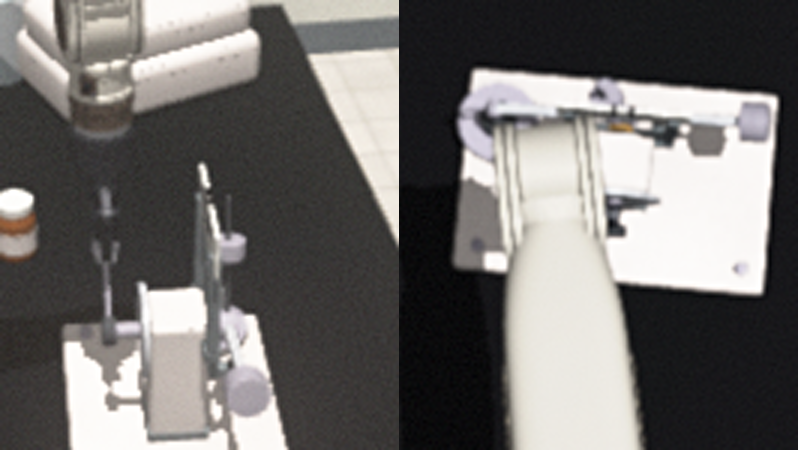

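```bash
cat > est.py <<'E'
from h import *
import json,os,sys
B=(.555,-.003,-.06)
REF=4.0
def side_row(im):  # lower edge of the counterweight, mean over columns
    g=cv2.cvtColor(im,cv2.COLOR_RGB2GRAY).astype(float); g=cv2.GaussianBlur(g,(3,3),.7); out=[]
    for c in range(350,358):
        col=g[236:272,c]; i=next((i for i in range(4,35) if col[i]<205<=col[i+1] and col[i+2]>220),None)
        if i is not None: out.append(236+i+(205-col[i])/(col[i+1]-col[i]))
    return np.median(out) if out else np.nan
def top_col(im,tpl):
    r=cv2.matchTemplate(cv2.resize(im[145:175,430-190:460-140],None,fx=4,fy=4,interpolation=cv2.INTER_CUBIC),tpl,cv2.TM_CCOEFF_NORMED)
    _,v,_,l=cv2.minMaxLoc(r); return l[0]/4,l[1]/4,v
def srow(c,th): return proj(c,bal2w(B,(.06,-.16*np.cos(th)-.0*th,.18-.16*np.sin(th))))[1]
def tcol(c,th): return proj(c,bal2w(B,(.06,-.1*np.sin(th),.18+.1*np.cos(th))))[0]
ref=cv2.imread("pics/side_ref2.png")[:,:,::-1].copy(); reft=cv2.imread("pics/top_ref2.png")[:,:,::-1].copy()
tpl=cv2.resize(reft[154:166,439-197:439-181+14],None,fx=4,fy=4,interpolation=cv2.INTER_CUBIC) if 0 else cv2.resize(reft[156:163,440-190+191-191:465-190] if 0 else reft[155:162,440-128:456-128] if 0 else reft[155:163,308:326],None,fx=4,fy=4,interpolation=cv2.INTER_CUBIC)
TH=np.linspace(-.25,.25,101)
def measure():
    o=bot.get_obs(); c=cam("side"); r=side_row(c["pixels"]); k=cam("top")
    q=[srow(c,t) for t in TH]; th=np.interp(r-side_row(ref)+srow(c,-.2),q,TH)
    s=top_col(k["pixels"],tpl); s0=top_col(reft,tpl); qt=[tcol(k,t) for t in TH]; x=s[0]-s0[0]+tcol(k,-.2)
    tt=np.interp(x,qt[::-1],TH[::-1]) if qt[0]>qt[-1] else np.interp(x,qt,TH)
    return o["clock"],th,tt,s[2],o,c,k
def lev(p,p0=(.4748,.0566,.2516)): # lever angle from tcp travel since rest
    dy=(p[1]-p0[1])*np.cos(.06)+(p[0]-p0[0])*np.sin(.06)
    return .6-np.arcsin(np.clip((.1*np.sin(.6)+dy)/.1,-1,1))
if __name__=="__main__":
    n=int(sys.argv[1]) if len(sys.argv)>1 else 1
    for i in range(n):
        t,th,tt,v,o,c,k=measure(); L=lev(o["eef_pos"])
        open("log.txt","a").write(json.dumps([t,th,tt,L])+"\n")
        print(f"t{t:.3f} side{th:+.4f} top{tt:+.4f} ({v:.2f}) L{L:.4f} f{np.round(o['ft_force'],1)} p{np.round(o['eef_pos'],4)} w{o['grip_width']:.4f}")
    for m,cc in(("side",c),("top",k)): cv2.imwrite(f"pics/{m}_last.png",cc["pixels"][:,:,::-1])
E
sed -i '/^tpl=/c tpl=cv2.resize(reft[154:164,306:322],None,fx=4,fy=4,interpolation=cv2.INTER_CUBIC)' est.py
sed -i 's/im\[145:175,430-190:460-140\]/im[150:168,296:350]/' est.py
python3 -m creep '[-0.0008,-0.0135,0.007,0,0.02,-0.0016,-0.027,0.013,0,0.02,-0.0016,-0.027,0.013,0,0.02,-0.0016,-0.027,0.013,0,0.02]'; python3 est.py
python3 - <<'E'
import sys;sys.argv=['x']
from est import *
k=cam("side"); print([round(srow(k,t)-srow(k,-.2),2) for t in(-.1,0,.1,.2)]); print(side_row(ref),bot.get_obs()["clock"])
E
```

```text
clock: 4.35
eef_pos: [0.474, 0.0373, 0.2652]
tool_rot: [0.029, 1.0, 0.001, 0.006]
ft_force: [-3.3, 2.2, 12.3]
grip_width: 0.0288
grasp_force: 59.7
t4.350 side-0.2000 top-0.2000 (1.00) L0.2189 f[-3.3  2.2 12.3] p[0.474  0.0373 0.2652] w0.0288
[np.float64(4.12), np.float64(7.92), np.float64(11.36), np.float64(14.41)]
248.31302785506745 4.5
```

```bash
python3 est.py; python3 -m creep '[0,-0.002,0.0005,0,0.02,0,-0.002,0.0005,0,0.02]'; python3 est.py
```

```text
t4.500 side-0.2006 top-0.2000 (1.00) L0.2178 f[-2.9  2.1 12.4] p[0.474  0.0374 0.2651] w0.0285
clock: 4.77
eef_pos: [0.4739, 0.0365, 0.2655]
tool_rot: [0.029, 1.0, 0.002, 0.006]
ft_force: [-2.4, 4.2, 12.3]
grip_width: 0.0289
grasp_force: 59.7
t4.767 side-0.2000 top-0.2000 (1.00) L0.2282 f[-2.4  4.2 12.3] p[0.4739 0.0365 0.2655] w0.0289
```

```bash
python3 -m creep '[-0.0003,-0.004,0.001,0,0.02,-0.0005,-0.008,0.0025,0,0.02,-0.0005,-0.008,0.0025,0,0.02]'; python3 est.py;  python3 -m creep '[-0.0002,-0.004,0.001,0,0.02,-0.0002,-0.004,0.001,0,0.02,-0.0002,-0.004,0.001,0,0.02,-0.0002,-0.004,0.001,0,0.02]'; python3 est.py
```

```text
clock: 5.12
eef_pos: [0.4728, 0.0309, 0.2681]
tool_rot: [0.03, 1.0, 0.005, 0.005]
ft_force: [-5.1, 9.0, 13.7]
grip_width: 0.0287
grasp_force: 59.4
t5.117 side-0.2001 top-0.2000 (1.00) L0.2883 f[-5.1  9.  13.7] p[0.4728 0.0309 0.2681] w0.0287
clock: 5.55
eef_pos: [0.473, 0.0266, 0.2701]
tool_rot: [0.029, 1.0, 0.005, 0.006]
ft_force: [-11.6, 8.4, 19.4]
grip_width: 0.0287
grasp_force: 58.9
t5.550 side-0.2003 top-0.2000 (1.00) L0.3325 f[-11.6   8.4  19.4] p[0.473  0.0266 0.2701] w0.0287
```

```bash
python3 -m creep '[-0.0002,-0.004,0.0015,0,0.02,-0.0002,-0.004,0.0015,0,0.02,-0.0002,-0.004,0.0015,0,0.02,-0.0002,-0.004,0.0015,0,0.02,-0.0002,-0.004,0.0015,0,0.02]'; python3 est.py
```

```text
clock: 6.07
eef_pos: [0.4728, 0.0224, 0.2719]
tool_rot: [0.029, 1.0, 0.004, 0.006]
ft_force: [3.1, 9.0, 17.5]
grip_width: 0.0284
grasp_force: 58.8
t6.067 side-0.2004 top-0.2000 (1.00) L0.3763 f[ 3.1  9.  17.5] p[0.4728 0.0224 0.2719] w0.0284
```

```bash
python3 -m creep '[-0.0002,-0.004,0.0015,0,0.02,-0.0002,-0.004,0.0015,0,0.02,-0.0002,-0.004,0.0015,0,0.02,-0.0002,-0.004,0.0015,0,0.02,-0.0002,-0.004,0.0015,0,0.02]'; python3 est.py
```

```text
clock: 6.58
eef_pos: [0.4725, 0.0181, 0.2735]
tool_rot: [0.029, 1.0, 0.004, 0.006]
ft_force: [-14.0, 7.3, 20.6]
grip_width: 0.0285
grasp_force: 58.3
t6.583 side-0.2003 top-0.2000 (1.00) L0.4202 f[-14.    7.3  20.6] p[0.4725 0.0181 0.2735] w0.0285
```

```bash
python3 - <<'E'
import cv2,numpy as np
a=cv2.imread("pics/side_ref2.png")[165:235,285:345];b=cv2.imread("pics/side_last.png")[165:235,285:345]
cv2.imwrite("pics/crop4.png",cv2.resize(np.hstack([a,b]),None,fx=6,fy=6,interpolation=cv2.INTER_CUBIC))
E
```

```text
(no output)
```

View pics/crop4.png

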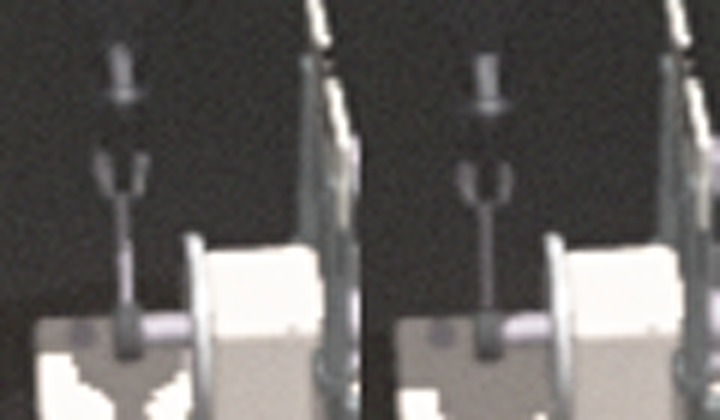

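The crop shows the ball still held between the pads in both frames (ball near (120,180) at rest, (485,190) now) with the rod below it; the grip is sound. I'll continue the small steps.

```bash
python3 -m creep '[-0.0002,-0.004,0.0003,0,0.02,-0.0002,-0.004,0.0003,0,0.02,-0.0002,-0.004,0.0003,0,0.02,-0.0002,-0.004,0.0003,0,0.02,-0.0002,-0.004,0.0003,0,0.02]'; python3 est.py
```

```text
clock: 7.1
eef_pos: [0.4724, 0.0143, 0.2746]
tool_rot: [0.029, 1.0, 0.004, 0.007]
ft_force: [-4.7, 9.5, 21.9]
grip_width: 0.0287
grasp_force: 58.2
t7.100 side-0.2002 top-0.2000 (1.00) L0.4583 f[-4.7  9.5 21.9] p[0.4724 0.0143 0.2746] w0.0287
```

```bash
python3 -m creep '[-0.0002,-0.004,0.0003,0,0.02,-0.0002,-0.004,0.0003,0,0.02,-0.0002,-0.004,0.0003,0,0.02,-0.0002,-0.004,0.0003,0,0.02,-0.0002,-0.004,0.0003,0,0.02]'; python3 est.py
```

```text
clock: 7.62
eef_pos: [0.4722, 0.0103, 0.2757]
tool_rot: [0.029, 1.0, 0.004, 0.007]
ft_force: [-1.4, 9.5, 25.4]
grip_width: 0.0285
grasp_force: 57.9
t7.617 side-0.1917 top-0.1825 (1.00) L0.4986 f[-1.4  9.5 25.4] p[0.4722 0.0103 0.2757] w0.0285
```

```bash
python3 -m creep '[0,0,0.0003,0,0.02,0,0,0.0003,0,0.02]'; python3 est.py;python3 -m creep '[0,0,0,0,0.02]'; python3 est.py
```

```text
clock: 7.88
eef_pos: [0.4721, 0.0102, 0.2758]
tool_rot: [0.029, 1.0, 0.004, 0.007]
ft_force: [-16.0, 8.0, 27.6]
grip_width: 0.0283
grasp_force: 57.7
t7.883 side-0.1703 top-0.1651 (0.99) L0.5001 f[-16.    8.   27.6] p[0.4721 0.0102 0.2758] w0.0283
clock: 8.07
eef_pos: [0.4722, 0.0102, 0.2758]
tool_rot: [0.029, 1.0, 0.004, 0.007]
ft_force: [-6.2, 7.8, 24.0]
grip_width: 0.0284
grasp_force: 57.8
t8.067 side-0.1520 top-0.1391 (0.99) L0.5003 f[-6.2  7.8 24. ] p[0.4722 0.0102 0.2758] w0.0284
```

```bash
python3 -m creep '[0,0.0015,0,0,0.02,0,0.0015,0,0,0.02,0,0.0015,0,0,0.02]'; python3 est.py
```

```text
clock: 8.42
eef_pos: [0.4721, 0.0115, 0.2755]
tool_rot: [0.029, 1.0, 0.004, 0.007]
ft_force: [-14.5, 7.2, 25.0]
grip_width: 0.0287
grasp_force: 58.2
t8.417 side-0.1159 top-0.0873 (0.98) L0.4867 f[-14.5   7.2  25. ] p[0.4721 0.0115 0.2755] w0.0287
```

```bash
sed -i 's/^def srow.*/def srow(c,th): y,z=-.177,-.025; return proj(c,bal2w(B,(.06,y*np.cos(th)-z*np.sin(th),.18+y*np.sin(th)+z*np.cos(th))))[1]/' est.py
cat > fit.py <<'E'
import sys,json,numpy as np
from scipy.optimize import least_squares
from est import *
T0=float(sys.argv[1]); S=[float(x) for x in sys.argv[2:]]
D=np.array([json.loads(l) for l in open("log.txt")]); D=D[D[:,0]>=T0]
# old log used other row model: convert once via flag file
def Lfun(t): 
    i=np.searchsorted(D[:,0],t,side="right")-1
    if i>=len(D)-1: return D[-1,3]
    return np.interp(t,[D[i,0],D[i,0]+.1,D[i,0]+.25],[D[i,3],D[i,3],D[i+1,3]])
dt=1/120.
def sim(p,ts,L):
    th,w,lb,k=p; t=ts[0]; out=[th]
    for te in ts[1:]:
        n=max(1,int(round((te-t)/dt))); h=(te-t)/n
        for j in range(n):
            a=(.26*(L(t)-lb)-k*th-.005*w)/.032; w+=a*h; th+=w*h; t+=h
        out.append(th)
    return np.array(out),w
f=lambda p:np.r_[(sim(p,D[:,0],Lfun)[0]-D[:,1])/.002,(p[3]-.0175)/.012,]
s=least_squares(f,[D[0,1],.05,D[-1,3],.0175],diff_step=1e-4); o,w=sim(s.x,D[:,0],Lfun)
cov=np.sqrt(np.diag(np.linalg.inv(s.jac.T@s.jac)))
print("Lb %.4f+-%.4f k %.4f+-%.4f"%(s.x[2],cov[2],s.x[3],cov[3]),"res",np.round((o-D[:,1])[-8:],4))
print("now t%.3f th %.4f w %.4f L %.4f"%(D[-1,0],o[-1],w,D[-1,3]))
t0=D[-1,0]; ts=t0+np.arange(0,1.81,.2)
for d in S or [0.]:
    L=lambda t:D[-1,3]+np.interp(t,[t0+.1,t0+.25],[0,d])
    q,_=sim([o[-1],w,s.x[2],s.x[3]],ts,L); print("dL %+.4f"%d,np.round(q[::1],3))
E
python3 - <<'E'
import json
from est import *
c={"camera_matrix":0}
k=cam("side"); import numpy as np
old=lambda th: proj(k,bal2w(B,(.06,-.16*np.cos(th),.18-.16*np.sin(th))))[1]
rows=[json.loads(l) for l in open("log.txt")]
q=[srow(k,t) for t in TH]
for r in rows: r[1]=float(np.interp(old(r[1])-old(-.2)+srow(k,-.2),q,TH))
open("log.txt","w").write("".join(json.dumps(r)+"\n" for r in rows))
print([round(r[1],4) for r in rows[-5:]])
E
python3 est.py; python3 fit.py 7.6 0 -.01 -.02 .01
```

```text
[-0.2002, -0.1918, -0.1705, -0.1522, -0.1157]
t8.567 side-0.1009 top-0.0787 (0.97) L0.4861 f[-0.9  7.9 21.8] p[0.4723 0.0116 0.2754] w0.0286
Lb 0.5011+-0.0073 k 0.0174+-0.0119 res [-0.      0.0003 -0.0004  0.0003 -0.0002]
now t8.567 th -0.1011 w 0.0895 L 0.4861
dL +0.0000 [-0.101 -0.085 -0.072 -0.063 -0.058 -0.056 -0.058 -0.063 -0.072 -0.084]
dL -0.0100 [-0.101 -0.085 -0.074 -0.07  -0.073 -0.082 -0.097 -0.117 -0.142 -0.172]
dL -0.0200 [-0.101 -0.085 -0.076 -0.078 -0.088 -0.108 -0.135 -0.171 -0.212 -0.259]
dL +0.0100 [-0.101 -0.085 -0.07  -0.056 -0.043 -0.03  -0.019 -0.01  -0.002  0.004]
```

```bash
python3 -m creep '[0,-0.0012,0,0,0.02,0,-0.0012,0,0,0.02,0,-0.0012,0,0,0.02,0,-0.0012,0,0,0.02,0,-0.0012,0,0,0.02]'; python3 est.py; python3 fit.py 7.6 0 -.005 -.01 .005
```

```text
clock: 9.08
eef_pos: [0.4722, 0.0104, 0.2757]
tool_rot: [0.029, 1.0, 0.004, 0.007]
ft_force: [-2.8, 7.1, 25.6]
grip_width: 0.0283
grasp_force: 58.4
t9.083 side-0.0685 top-0.0443 (0.97) L0.4979 f[-2.8  7.1 25.6] p[0.4722 0.0104 0.2757] w0.0283
Lb 0.5054+-0.0050 k 0.0222+-0.0103 res [-0.0006  0.0007  0.0003  0.0003 -0.0011  0.0004]
now t9.083 th -0.0682 w 0.0586 L 0.4979
dL +0.0000 [-0.068 -0.057 -0.047 -0.038 -0.031 -0.026 -0.023 -0.021 -0.021 -0.023]
dL -0.0050 [-0.068 -0.057 -0.048 -0.042 -0.039 -0.039 -0.042 -0.047 -0.055 -0.066]
dL -0.0100 [-0.068 -0.057 -0.049 -0.046 -0.046 -0.052 -0.061 -0.074 -0.09  -0.108]
dL +0.0050 [-0.068 -0.057 -0.046 -0.035 -0.024 -0.013 -0.004  0.005  0.013  0.019]
```

```bash
python3 -m creep '[0,-0.0004,0,0,0.02,0,-0.0004,0,0,0.02,0,-0.0004,0,0,0.02,0,-0.0004,0,0,0.02,0,-0.0004,0,0,0.02,0,-0.0004,0,0,0.02]'; python3 est.py; python3 fit.py 7.6 0 -.005 -.01 .005
python3 - <<'E'
import cv2
t=cv2.imread("pics/top_last.png")[145:190,285:375]; cv2.imwrite("pics/crop5.png",cv2.resize(t,None,fx=8,fy=8,interpolation=cv2.INTER_CUBIC))
E
```

```text
clock: 9.68
eef_pos: [0.4721, 0.01, 0.2758]
tool_rot: [0.029, 1.0, 0.004, 0.007]
ft_force: [-8.7, 8.5, 24.4]
grip_width: 0.0287
grasp_force: 57.9
t9.683 side-0.0365 top-0.0100 (0.95) L0.5023 f[-8.7  8.5 24.4] p[0.4721 0.01   0.2758] w0.0287
Lb 0.5060+-0.0026 k 0.0233+-0.0067 res [-0.0006  0.0007  0.0003  0.0004 -0.001   0.0002  0.0001]
now t9.683 th -0.0364 w 0.0512 L 0.5023
dL +0.0000 [-0.036 -0.026 -0.017 -0.009 -0.002  0.004  0.008  0.011  0.012  0.012]
dL -0.0050 [-0.036 -0.027 -0.018 -0.013 -0.009 -0.009 -0.011 -0.015 -0.022 -0.03 ]
dL -0.0100 [-0.036 -0.027 -0.019 -0.016 -0.017 -0.022 -0.03  -0.041 -0.056 -0.072]
dL +0.0050 [-0.036 -0.026 -0.016 -0.005  0.006  0.017  0.027  0.037  0.046  0.054]
```

View pics/crop5.png

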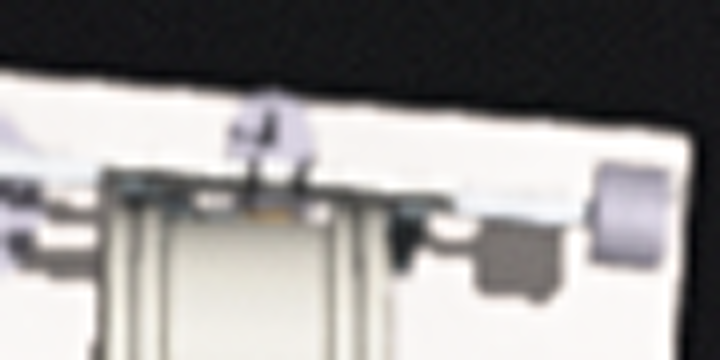

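```bash
python3 -m creep '[0,0.0001,0,0,0.02,0,0.0001,0,0,0.02,0,0.0001,0,0,0.02,0,0.0001,0,0,0.02,0,0.0001,0,0,0.02,0,0.0001,0,0,0.02]'; python3 est.py; python3 fit.py 7.6 0 -.005 -.01 .005
```

```text
clock: 10.28
eef_pos: [0.4721, 0.01, 0.2758]
tool_rot: [0.029, 1.0, 0.004, 0.007]
ft_force: [-14.6, 7.4, 27.4]
grip_width: 0.0285
grasp_force: 57.9
t10.283 side-0.0131 top+0.0157 (0.95) L0.5017 f[-14.6   7.4  27.4] p[0.4721 0.01   0.2758] w0.0285
Lb 0.5071+-0.0012 k 0.0260+-0.0037 res [-0.0004  0.0005  0.0001  0.0004 -0.0009  0.0006 -0.0005  0.0003]
now t10.283 th -0.0128 w 0.0304 L 0.5017
dL +0.0000 [-0.013 -0.008 -0.004 -0.002 -0.002 -0.004 -0.007 -0.011 -0.017 -0.024]
dL -0.0050 [-0.013 -0.008 -0.005 -0.006 -0.01  -0.016 -0.026 -0.037 -0.051 -0.065]
dL -0.0100 [-0.013 -0.008 -0.006 -0.009 -0.017 -0.029 -0.045 -0.063 -0.084 -0.107]
dL +0.0050 [-0.013 -0.008 -0.003  0.001  0.005  0.009  0.012  0.014  0.016  0.017]
```

```bash
python3 -m creep '[0,0,0,0,0.02,0,0,0,0,0.02,0,0,0,0,0.02]'; python3 est.py; python3 -m creep '[0,-0.0005,0,0,0.02,0,-0.0005,0,0,0.02,0,-0.0005,0,0,0.02,0,-0.0005,0,0,0.02,0,-0.0005,0,0,0.02,0,-0.0005,0,0,0.02]'; python3 est.py; python3 fit.py 7.6 0 -.005 -.01 .005
```

```text
clock: 10.63
eef_pos: [0.4721, 0.01, 0.2758]
tool_rot: [0.029, 1.0, 0.004, 0.007]
ft_force: [-12.4, 7.1, 27.5]
grip_width: 0.0289
grasp_force: 57.9
t10.633 side-0.0029 top+0.0329 (0.95) L0.5018 f[-12.4   7.1  27.5] p[0.4721 0.01   0.2758] w0.0289
clock: 11.23
eef_pos: [0.4722, 0.0096, 0.2759]
tool_rot: [0.029, 1.0, 0.004, 0.007]
ft_force: [-1.0, 7.7, 25.6]
grip_width: 0.0284
grasp_force: 58.2
t11.233 side+0.0051 top+0.0415 (0.95) L0.5064 f[-1.   7.7 25.6] p[0.4722 0.0096 0.2759] w0.0284
Lb 0.5066+-0.0004 k 0.0243+-0.0017 res [ 0.0004  0.0006 -0.0008  0.0002 -0.0009  0.0009 -0.0001 -0.0002]
now t11.233 th 0.0049 w 0.0107 L 0.5064
dL +0.0000 [0.005 0.007 0.009 0.01  0.011 0.011 0.012 0.011 0.011 0.01 ]
dL -0.0050 [ 0.005  0.007  0.008  0.006  0.003 -0.001 -0.007 -0.015 -0.023 -0.032]
dL -0.0100 [ 0.005  0.007  0.007  0.003 -0.004 -0.014 -0.026 -0.041 -0.057 -0.074]
dL +0.0050 [0.005 0.007 0.01  0.014 0.018 0.024 0.031 0.038 0.045 0.052]
```

```bash
python3 -m creep '[0,0,0,0,0.02,0,0,0,0,0.02,0,0,0,0,0.02,0,0,0,0,0.02,0,0,0,0,0.02,0,0,0,0,0.02,0,0,0,0,0.02,0,0,0,0,0.02,0,0,0,0,0.02,0,0,0,0,0.02]'; python3 est.py; python3 fit.py 7.6 0 -.005 -.002 .005
```

```text
clock: 12.17
eef_pos: [0.4721, 0.0095, 0.2759]
tool_rot: [0.029, 1.0, 0.004, 0.007]
ft_force: [-6.1, 8.1, 24.1]
grip_width: 0.0288
grasp_force: 57.9
t12.167 side+0.0147 top+0.0587 (0.95) L0.5068 f[-6.1  8.1 24.1] p[0.4721 0.0095 0.2759] w0.0288
Lb 0.5064+-0.0002 k 0.0237+-0.0010 res [ 0.0007 -0.0007  0.0001 -0.0012  0.0007 -0.0001  0.0005 -0.0003]
now t12.167 th 0.0144 w 0.0064 L 0.5068
dL +0.0000 [0.014 0.016 0.016 0.017 0.017 0.016 0.016 0.015 0.014 0.012]
dL -0.0050 [ 0.014  0.015  0.015  0.013  0.009  0.004 -0.003 -0.011 -0.02  -0.03 ]
dL -0.0020 [ 0.014  0.015  0.016  0.015  0.014  0.011  0.008  0.004  0.    -0.004]
dL +0.0050 [0.014 0.016 0.017 0.02  0.024 0.029 0.035 0.041 0.048 0.054]
```

```bash
python3 -m creep '[0,0.0001,0,0,0.02,0,0.0001,0,0,0.02,0,0.0001,0,0,0.02,0,0.0001,0,0,0.02,0,0.0001,0,0,0.02,0,0.0001,0,0,0.02,0,0.0001,0,0,0.02,0,0.0001,0,0,0.02]'; python3 est.py; python3 fit.py 7.6 0 -.001 -.002
python3 - <<'E'
import cv2
t=cv2.imread("pics/top_last.png")[145:190,285:345]; cv2.imwrite("pics/crop6.png",cv2.resize(t,None,fx=12,fy=12,interpolation=cv2.INTER_CUBIC))
E
```

```text
clock: 12.93
eef_pos: [0.4722, 0.0096, 0.2759]
tool_rot: [0.029, 1.0, 0.004, 0.007]
ft_force: [-0.9, 7.0, 26.1]
grip_width: 0.0285
grasp_force: 58.3
t12.933 side+0.0192 top+0.0673 (0.94) L0.5059 f[-0.9  7.  26.1] p[0.4722 0.0096 0.2759] w0.0285
Lb 0.5063+-0.0001 k 0.0230+-0.0007 res [-0.0004  0.0002 -0.0014  0.0003 -0.0004  0.0006  0.0011 -0.0011]
now t12.933 th 0.0182 w -0.0028 L 0.5059
dL +0.0000 [ 0.018  0.017  0.016  0.014  0.012  0.009  0.006  0.003 -0.001 -0.004]
dL -0.0010 [ 0.018  0.017  0.016  0.013  0.01   0.006  0.002 -0.003 -0.007 -0.012]
dL -0.0020 [ 0.018  0.017  0.015  0.012  0.009  0.004 -0.002 -0.008 -0.014 -0.021]
```

View pics/crop6.png

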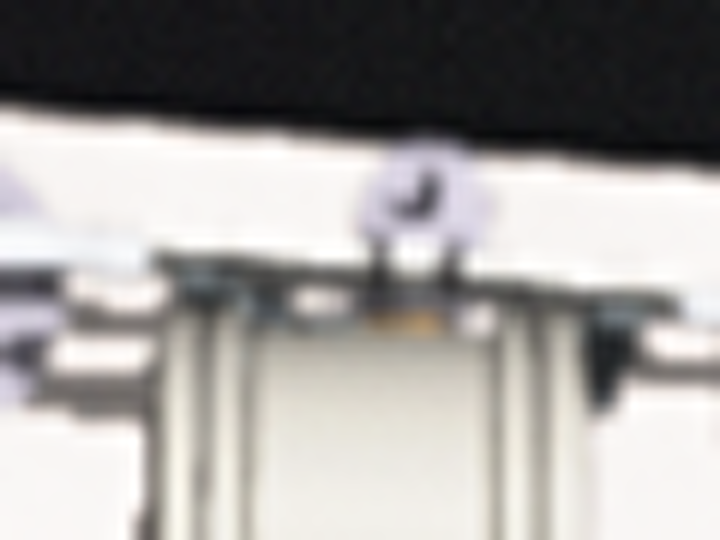

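The pointer tip is at column ~432, between the long lines at ~380 and ~452 (mid ~420 at the tip): about +0.016, agreeing with the side estimate. Holding.

```bash
python3 -m creep '[0,0,0,0,0.02,0,0,0,0,0.02,0,0,0,0,0.02,0,0,0,0,0.02,0,0,0,0,0.02,0,0,0,0,0.02,0,0,0,0,0.02,0,0,0,0,0.02,0,0,0,0,0.02,0,0,0,0,0.02]'; python3 est.py; python3 fit.py 8.5 0 .001 .002 .003
```

```text
clock: 13.87
eef_pos: [0.4722, 0.0096, 0.2759]
tool_rot: [0.029, 1.0, 0.004, 0.007]
ft_force: [-4.8, 7.5, 24.3]
grip_width: 0.0291
grasp_force: 57.9
t13.867 side+0.0189 top+0.0673 (0.94) L0.5060 f[-4.8  7.5 24.3] p[0.4722 0.0096 0.2759] w0.0291
Lb 0.5060+-0.0001 k 0.0188+-0.0015 res [ 0.0018  0.0001  0.0004 -0.0012 -0.001   0.0006  0.0016 -0.0013]
now t13.867 th 0.0176 w -0.0085 L 0.5060
dL +0.0000 [ 0.018  0.016  0.014  0.011  0.008  0.006  0.003  0.    -0.003 -0.005]
dL +0.0010 [0.018 0.016 0.014 0.012 0.01  0.008 0.007 0.005 0.004 0.004]
dL +0.0020 [0.018 0.016 0.014 0.013 0.012 0.011 0.011 0.011 0.011 0.012]
dL +0.0030 [0.018 0.016 0.014 0.013 0.013 0.013 0.014 0.016 0.018 0.021]
```

```bash
python3 -m creep '[0,0,0,0,0.02,0,0,0,0,0.02,0,0,0,0,0.02,0,0,0,0,0.02,0,0,0,0,0.02,0,0,0,0,0.02,0,0,0,0,0.02,0,0,0,0,0.02,0,0,0,0,0.02,0,0,0,0,0.02]'; python3 est.py; python3 fit.py 9.6 0 .001 .002 .003
```

```text
clock: 14.8
eef_pos: [0.4721, 0.0096, 0.2759]
tool_rot: [0.029, 1.0, 0.004, 0.007]
ft_force: [-16.7, 6.6, 27.7]
grip_width: 0.0289
grasp_force: 57.6
t14.800 side+0.0131 top+0.0587 (0.95) L0.5059 f[-16.7   6.6  27.7] p[0.4721 0.0096 0.2759] w0.0289
Lb 0.5063+-0.0002 k 0.0111+-0.0040 res [-0.0004  0.0014 -0.0002 -0.0009 -0.0007  0.0007  0.0007 -0.0007]
now t14.800 th 0.0124 w -0.0108 L 0.5059
dL +0.0000 [ 0.012  0.01   0.008  0.005  0.002 -0.    -0.003 -0.006 -0.008 -0.011]
dL +0.0010 [ 0.012  0.01   0.008  0.006  0.004  0.002  0.001 -0.    -0.001 -0.002]
dL +0.0020 [0.012 0.01  0.008 0.007 0.006 0.005 0.005 0.005 0.006 0.008]
dL +0.0030 [0.012 0.01  0.008 0.007 0.007 0.008 0.009 0.011 0.014 0.017]
```

```bash
python3 -m creep '[0,-0.0001,0,0,0.02,0,-0.0001,0,0,0.02,0,-0.0001,0,0,0.02,0,-0.0001,0,0,0.02,0,-0.0001,0,0,0.02,0,-0.0001,0,0,0.02,0,-0.0001,0,0,0.02,0,-0.0001,0,0,0.02,0,-0.0001,0,0,0.02,0,-0.0001,0,0,0.02]'; python3 est.py; python3 fit.py 9.6 0 .001 .002 .003
```

```text
clock: 15.73
eef_pos: [0.4721, 0.0095, 0.2759]
tool_rot: [0.029, 1.0, 0.004, 0.007]
ft_force: [-8.6, 7.9, 27.6]
grip_width: 0.0288
grasp_force: 58.0
t15.733 side+0.0082 top+0.0415 (0.95) L0.5068 f[-8.6  7.9 27.6] p[0.4721 0.0095 0.2759] w0.0288
Lb 0.5063+-0.0002 k 0.0076+-0.0036 res [ 0.0019  0.0001 -0.001  -0.0014 -0.      0.0011  0.0016 -0.0017]
now t15.733 th 0.0065 w -0.0076 L 0.5068
dL +0.0000 [ 0.007  0.005  0.004  0.003  0.002  0.001  0.    -0.001 -0.001 -0.001]
dL +0.0010 [0.007 0.005 0.004 0.003 0.003 0.003 0.004 0.005 0.006 0.008]
dL +0.0020 [0.007 0.005 0.004 0.004 0.005 0.006 0.008 0.011 0.014 0.018]
dL +0.0030 [0.007 0.005 0.004 0.005 0.006 0.009 0.012 0.016 0.021 0.027]
```

```bash
python3 -m creep '[0,0,0,0,0.02,0,0,0,0,0.02,0,0,0,0,0.02,0,0,0,0,0.02,0,0,0,0,0.02,0,0,0,0,0.02,0,0,0,0,0.02,0,0,0,0,0.02]'; python3 est.py; python3 fit.py 9.6 0 .001 -.001
```

```text
clock: 16.5
eef_pos: [0.4721, 0.0095, 0.276]
tool_rot: [0.029, 1.0, 0.004, 0.007]
ft_force: [-15.9, 6.6, 26.4]
grip_width: 0.029
grasp_force: 57.6
t16.500 side+0.0082 top+0.0501 (0.95) L0.5069 f[-15.9   6.6  26.4] p[0.4721 0.0095 0.276 ] w0.0290
Lb 0.5064+-0.0002 k 0.0051+-0.0035 res [ 0.0004 -0.0012 -0.0022 -0.0009  0.0009  0.0028  0.001  -0.0027]
now t16.500 th 0.0055 w -0.0036 L 0.5069
dL +0.0000 [0.005 0.005 0.004 0.004 0.004 0.004 0.004 0.004 0.004 0.005]
dL +0.0010 [0.005 0.005 0.005 0.005 0.005 0.006 0.008 0.01  0.012 0.014]
dL -0.0010 [ 0.005  0.005  0.004  0.003  0.002  0.001 -0.    -0.002 -0.003 -0.005]
```

```bash
python3 -m creep '[0,0,0,0,0.02,0,0,0,0,0.02,0,0,0,0,0.02,0,0,0,0,0.02,0,0,0,0,0.02,0,0,0,0,0.02,0,0,0,0,0.02,0,0,0,0,0.02]'; python3 est.py && tail -1 log.txt && python3 -c "
import json
from workcell import bot
th=json.loads(open('log.txt').readlines()[-1])[1]
if abs(th)<.03: print(bot.job_done())"
```

```text
clock: 17.27
eef_pos: [0.4721, 0.0095, 0.276]
tool_rot: [0.029, 1.0, 0.004, 0.007]
ft_force: [-11.3, 6.7, 25.1]
grip_width: 0.0286
grasp_force: 57.7
t17.267 side+0.0115 top+0.0501 (0.94) L0.5070 f[-11.3   6.7  25.1] p[0.4721 0.0095 0.276 ] w0.0286
[17.2667, 0.011527839732162167, 0.050116878949527655, 0.5069561417452905]
the job is handed in; nothing more can be done
None
```

I handed the job in at 17.3 s with the lever still held and the pointer floating steady at about +0.01 rad; by my side-camera tracking it stayed between the two long lines (±0.06 rad) for over 7 s, though no verdict came back.

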